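Set the dose screw and lock it

ROBOT

A 6-joint arm with a two-finger parallel gripper is mounted at the origin on the work surface. World frame = base frame: x ahead of the robot, y to its left, z up, the work surface at z = 0. Lengths are in m, angles in rad, forces in N, time in s.
With the tool pointing down it reaches from about 0.2 to 0.875 m from the base axis. Payload 3.4 kg.
Tool frame: the origin (TCP) lies between the finger pads; the fingertips stand 25 mm ahead of it and the grasp point (between the pads) lies 6 mm ahead of it (r.nose_length is the z of the fingertips in the tool frame, in m); z points along the fingers, y is the line along which they close (so a half turn about z gives the same grasp; the last joint's range is limited). The gripper opens to 94 mm and grips with 3 to 60 N. Pads are 16 mm wide; open, the fingers measure 119 mm over their backs; the gripper's body (75 mm by 177 mm) begins 78 mm behind the grasp point.
Start: joints at [0.992, 0.276, 1.505, -0, 1.361, -0.121], TCP at [0.254, 0.516, 0.23] pointing down, gripper open.
Joint ranges: [-2.89, 2.89], [-0.75, 2.08], [0.22, 2.7], [-1.18, 4.32], [0.11, 2.71], [-2.7, 2.7]. Speed limits (rad/s): [2.57, 2.57, 3.14, 3.14, 3.14, 3.14].

INTERFACE

Orientations are given as a unit quaternion [w, x, y, z].
In Python, from plant import r, gripper_to, inverse_kinematics, vision, models, telemetry gives the robot as it stands. Calls block until the motion is done:
- r.move_to(position, orientation): joint-space move of the TCP to a pose.
- r.move_l(position, rot=None, vel=0.15, guard=None): straight line of the TCP; rot=None keeps the orientation; vel is the mean speed in m/s. With guard (N) it stops when the force on the tool has changed by that much, and returns True; else False.
- r.movej(angles): joint-space move.
- gripper_to(opening, f_grip=None): finger opening in m; f_grip is the grip in N (None keeps the last); returns when the fingers have stopped.
- r.hold(seconds).
- inverse_kinematics(position, orientation): joint angles nearest the present ones, or None.
- vision.snapshot(name): name is "scene" or "top" or "wrist"; returns the picture (480x640x3 uint8, red, green, blue); there is no depth.
- vision.get_calibration(name): a dict with "fx", "fy", "cx", "cy" (pixels), "position" and "orientation" of the camera in the world. Camera axes: x right, y down, z forward; pixel columns grow to the right and rows downward; lengths in m; the calibration is good to about 2 mm. A picture is of the moment at which its call begins: read the wrist's pose just before it. get_calibration takes no time and is no camera call; for the wrist camera it gives the pose at the moment of the call.
A pose or a line that the arm cannot do raises r.PlanningError and nothing moves.
- r.sign_off(): hands the job in; it is judged then, once.
Trained networks look in the newest picture that a camera, given by its name, has taken for a name from the list of things; names that differ only in an ending like _2 or _b are one class to them, and where a whole thing is asked for, a point or a joint stands for the part that bears it (a point fixed in the world has none). Each returns a list of dicts, best first, with "score" (0 to 1); they miss things now and then, are a little off and sometimes report something else, mostly with a low value. They report only what shows in the picture. A call takes as long as a camera call. They do not tell look-alikes from the thing itself.
- models.boxes_of(thing, camera): "at" ([x, y, z] in m, in world coordinates, good to about 4 mm: the middle of the surface that is visible of it).
- models.regions_of(thing, camera): "pixels" (480x640 bool, what is visible of it).
- models.mark_of(thing, camera): "at" ([x, y, z] in m, in world coordinates, good to about 4 mm: a listed point, or the origin of a listed thing).
Readings, each from a call of its own:
- telemetry.current_t(): time.
- telemetry.current_joints(): joint angles.
- telemetry.current_dq(): joint speeds.
- telemetry.current_joint_efforts(): joint torques, N m.
- telemetry.current_ee_pos(): TCP position.
- telemetry.current_tool_rot(): TCP orientation.
- telemetry.current_wrist_force(): force on the tool from outside, world axes, zero at the start.
- telemetry.current_torque(): the same for the moment, N m.
- telemetry.current_opening(): finger opening in m.
- telemetry.current_finger_force(): force on a finger pad.
Only numpy, scipy, OpenCV 4.12 (cv2) and the standard library are available. Lean on these libraries where they do the work, as an engineer would, in place of code of your own. Each camera call takes 0.05 s, during which the arm holds its last target. There are 200 camera calls.

TASK

Set the detergent dosing unit: turn its square-headed screw clockwise until it bottoms, without forcing it, then back it off half a turn. Then push the lock plate gently, fully home round the screw's neck, and leave everything else on the worktop where it is.

Things in the scene. Friction and masses are not known exactly. Their poses are not given: they have to be found in the camera images.
- unit: Detergent dosing unit, a white plastic box fixed to the worktop: 120 mm (its x) x 180 mm (its y) x 80 mm tall, origin at the centre of its underside, z up. On its flat top, 80 mm up, stand the dose screw at x 0, y +45 mm and the lock plate, which slides along x 0 between two rails (8 mm high, at x -21 and +21 mm, from y -64 to +20 mm).
- screw_head (a point): Centre of the dose screw's plain steel square head: 22 mm across the flats (the point's x and y are square to the flats), 28 mm tall, centre 126 mm above the worktop, on a 12 mm round neck; a dark groove on its top runs from the centre towards the point's +x. Its axis is the point's z, vertical. It does not rise as it turns; clockwise from above screws it in, anticlockwise opens.
- dose_screw: The dose screw, axes as the head's. It turns with 0.06 N m of friction, stays where left, and starts 0.15 to 0.4 turn above its bottom. Its direction at the bottom differs each time and can only be felt: the torque jumps to 0.3 N m, then climbs 4 N m per rad as the seal yields (0.4 to 0.7 N m is firmly bottomed, over 1 N m crushes it). Origin on the axis, 50 mm above the worktop.
- needle (a joint): Lift of the hidden needle that the dose screw drives inside the unit, in m: 1 mm per turn of the screw, 0 on its seat. The reading is far too coarse to set the screw by.
- squeeze (a joint): How far the hidden soft seal under the screw is squeezed, in m: 0 until the screw bottoms, then 0.001 m per rad of further turning (over 0.000175 is crushed). The reading is far too coarse to tell: feel the torque.
- lock_plate: Aluminium forked plate, 36 mm wide, 4 mm thick, with an upright tab (34 mm along x, 6 mm along y, 24 mm tall) at its rear end; origin at the centre of the tab's foot, 84 mm above the worktop, axes as the unit's. Push the tab's rear (-y) face: it slides to the unit's +y with 3 N of friction from y -36 to -32 mm to its stop at y -12 mm, the fork round the screw's neck (home).
- detergent: Bystander: closed white detergent bottle, 80 mm diameter, 220 mm tall; origin at the centre of its underside.
- softener: Bystander: closed grey softener bottle, 68 mm diameter, 170 mm tall; origin at the centre of its underside.
- measuring_cup: Bystander: small open plastic cup, 60 mm diameter, 55 mm tall, standing beside the unit; origin at the centre of its underside.
- brush: Bystander: hand brush lying along its own x, about 200 mm long, beside the unit.
- tablet_tin: Bystander: round aluminium tin, 82 mm diameter, 60 mm tall; origin at the centre of its underside.
- soap: Bystander: white bar of soap 85 x 55 x 28 mm; origin at the centre of its underside.
- peg_a: Bystander: wooden clothes peg lying flat, 70 x 13 x 9 mm; origin at the centre of its underside.
There are look-alikes about, which are no part of the job. Leave any blue or purple look-alike of the unit alone.

How it is judged:
On the way, in this order (a step that is already met when the one before it is completed fails the run):
1. the screw is turned in until it bottoms (within 4 degrees) (value of joint needle below 1e-05 m), for 0.1 s.
2. the screw is backed off half a turn (value of joint needle between 0.0004361 and 0.0005411 m), for 0.2 s.
3. the lock plate is pushed home (y of lock_plate in the frame of unit above -0.015 m), for 0.2 s.
At the end, for the whole second after the job is handed in: The screw stands half a turn above its bottom (157 to 195 degrees, by the needle), the lock plate is within 3 mm of fully home, and the cup and brush beside the unit are at rest (all of step 2 and y of lock_plate in the frame of unit above -0.015 m and linear speed of each of measuring_cup, brush below 0.02 m/s); the robot touches nothing.
It fails at once if the screw is forced at the bottom (over 1 N m) and crushes the seal (value of joint squeeze above 0.000175 m).
It fails at once if the lock plate is slammed or pressed with more than 40 N (contact force between anything else and lock_plate above 40 N).
It fails at once if a bystander is shifted more than 30 mm (distance of any of detergent, softener, measuring_cup, brush, tablet_tin, soap, peg_a from where it was at the start of the episode above 0.03 m).
It also fails if it takes over 72 s, if anything falls off the work surface, if the arm or the gripper's body presses on something with over 40 N, if the wrist force passes 120 N, or if a joint passes its speed limit or range.

## Working session

There is one attempt and no reset: what is moved stays moved. The work goes in short steps, each a Python script; the robot and the scene stay as the last script left them, time stands still between calls to the robot, and variables do not carry over. Pictures are saved under pics/ and viewed, at most 10 in all, crops included, and the job is handed in when it is done.

```bash
mkdir -p pics; ls; python3 - <<'E'
from plant import r, vision, models, telemetry
import cv2, numpy as np
for c in ("scene","top"):
    im=vision.snapshot(c); cv2.imwrite(f"pics/{c}0.png",im[:,:,::-1])
    k=vision.get_calibration(c); print(c,{a:np.round(b,3) for a,b in k.items()})
    for t in ("unit","screw_head","lock_plate","measuring_cup","brush"):
        print(t,[(np.round(d["at"],3).tolist(),round(d["score"],2)) for d in models.mark_of(t,c)])
print(telemetry.current_t())
E
```

```text
pics
scene {'fx': np.float64(444.691), 'fy': np.float64(444.691), 'cx': np.float64(323.488), 'cy': np.float64(244.201), 'position': array([1.218, 0.28 , 0.602]), 'orientation': array([-0.258,  0.507,  0.725, -0.389])}
unit [([0.533, 0.045, 0.001], 0.94), ([0.316, 0.17, 0.002], 0.82), ([0.27, -0.223, -0.003], 0.68), ([0.804, -0.084, -0.002], 0.67)]
screw_head [([0.543, 0.094, 0.128], 0.67)]
lock_plate [([0.526, 0.009, 0.084], 0.88), ([0.311, 0.136, 0.086], 0.77), ([0.805, -0.121, 0.086], 0.7)]
measuring_cup [([0.556, 0.226, -0.001], 0.94)]
brush [([0.533, -0.141, -0.001], 0.61)]
top {'fx': np.float64(489.056), 'fy': np.float64(489.056), 'cx': np.float64(315.702), 'cy': np.float64(236.067), 'position': array([ 0.377, -0.018,  1.081]), 'orientation': array([ 0.051, -0.696,  0.714, -0.053])}
unit [([0.27, -0.223, 0.0], 0.97), ([0.802, -0.085, 0.001], 0.83), ([0.536, 0.045, -0.003], 0.7), ([0.312, 0.171, 0.002], 0.62)]
screw_head [([0.544, 0.094, 0.126], 0.61)]
lock_plate [([0.803, -0.122, 0.08], 0.93), ([0.317, 0.131, 0.082], 0.86), ([0.265, -0.26, 0.088], 0.66), ([0.529, 0.013, 0.088], 0.61)]
measuring_cup [([0.557, 0.222, 0.004], 0.83)]
brush [([0.534, -0.138, 0.002], 0.6)]
0.6
```

View pics/scene0.png

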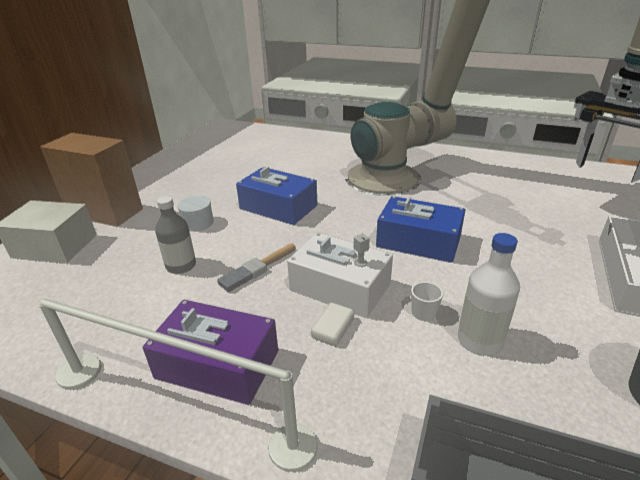

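View pics/top0.png

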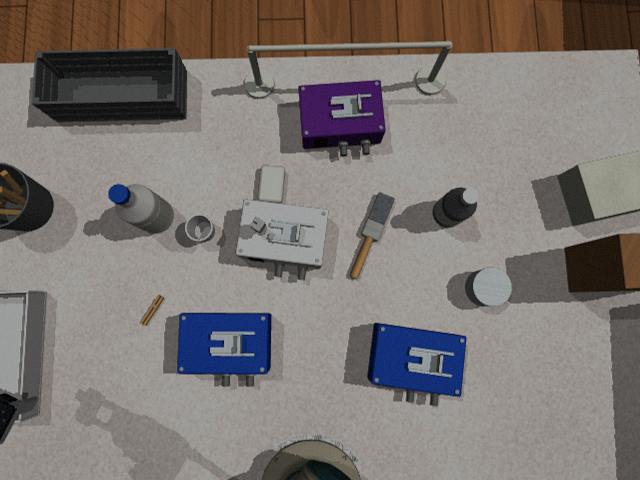

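White unit with the screw: scene (340,270), top (283,233). Look-alikes are blue at top (225,343) and (418,360), and purple at (342,115). Only the white one matches and bears a screw head (top (257,225)). Next I'll take a close wrist view.

```bash
cat > h.py <<'E'
from plant import r, gripper_to, inverse_kinematics, vision, models, telemetry
import cv2, numpy as np
from scipy.spatial.transform import Rotation as R
def q_of(yaw):  # tool down, tool x at yaw in world
    a=(R.from_euler('z',yaw)*R.from_euler('x',np.pi)).as_quat(); return [a[3],a[0],a[1],a[2]]
def rot(q): return R.from_quat([q[1],q[2],q[3],q[0]])
def yaw_now():
    x=rot(telemetry.current_tool_rot()).apply([1,0,0]); return np.arctan2(x[1],x[0])
def plane(px,z,k):
    d=rot(k["orientation"]).apply(np.c_[(np.array(px)[:,0]-k["cx"])/k["fx"],(np.array(px)[:,1]-k["cy"])/k["fy"],np.ones(len(px))])
    p=np.array(k["position"]); return p+d*((z-p[2])/d[:,2])[:,None]
def proj(P,k):
    c=rot(k["orientation"]).inv().apply(np.atleast_2d(P)-np.array(k["position"]))
    return np.c_[k["fx"]*c[:,0]/c[:,2]+k["cx"],k["fy"]*c[:,1]/c[:,2]+k["cy"]]
E
python3 - <<'E'
from h import *
p=np.array(telemetry.current_ee_pos()); print(p,yaw_now())
r.move_l([p[0],p[1],0.36],vel=0.2)
r.move_to([0.50,0.07,0.36],q_of(yaw_now()-0.85))
k=vision.get_calibration("wrist"); im=vision.snapshot("wrist"); cv2.imwrite("pics/w1.png",im[:,:,::-1])
print(k, telemetry.current_joints(),telemetry.current_t())
for t in ("unit","screw_head","lock_plate"):
    print(t,[(np.round(d["at"],4).tolist(),round(d["score"],2),proj(d["at"],k).round()) for d in models.mark_of(t,"wrist")])
E
```

```text
[0.25415574 0.51581572 0.23051239] 2.6838154956416616
{'fx': 381.19573705941144, 'fy': 381.19573705941144, 'cx': 316.71595632282634, 'cy': 234.7012682706944, 'position': array([0.48337748, 0.13647931, 0.51391554]), 'orientation': array([0.11554261, 0.98461223, 0.13027279, 0.01475337])} [ 2.73346254e-03  1.21442401e-01  1.39288130e+00  4.01196759e-04
  1.62728118e+00 -2.61702382e-01] 3.3
unit [([0.3127, 0.1675, -0.0049], 0.7, array([[195.,  84.]])), ([0.5343, 0.0456, -0.0011], 0.68, array([[336., 220.]]))]
screw_head [([0.547, 0.0913, 0.1275], 0.93, array([[366., 205.]])), ([0.5383, -0.1446, -0.0023], 0.69, array([[304., 341.]]))]
lock_plate [([0.3141, 0.1353, 0.0854], 0.87, array([[164., 103.]])), ([0.5322, 0.0115, 0.0797], 0.57, array([[329., 259.]]))]
```

View pics/w1.png

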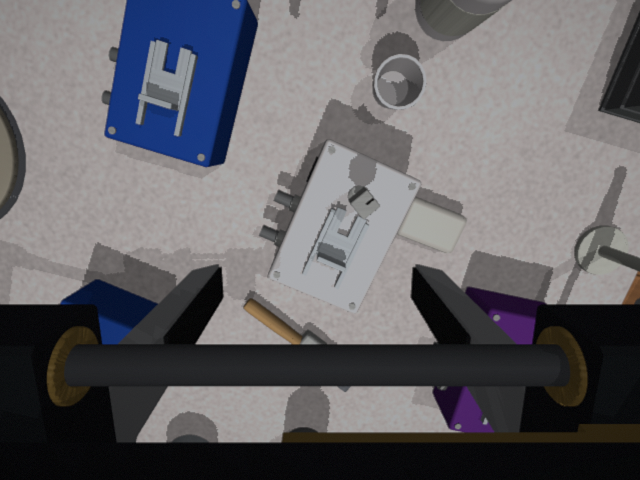

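The white unit is at about (348,226), with the square head at (364,200), the plate tab at (330,258), the cup at (398,82) and the brush at (290,325). I'll get a closer view with the camera above the screw.

```bash
python3 - <<'E'
from h import *
r.move_l([0.562,0.026,0.23],vel=0.2)
k=vision.get_calibration("wrist"); im=vision.snapshot("wrist"); np.save("k2.npy",k,allow_pickle=True)
u,v=proj([0.546,0.092,0.14],k)[0].astype(int); print(u,v,yaw_now(),telemetry.current_joints())
x0,y0=max(u-130,0),max(v-110,0)
c=im[y0:y0+190,x0:x0+260]; print(x0,y0)
cv2.imwrite("pics/w2f.png",im[:,:,::-1]); cv2.imwrite("pics/w2.png",cv2.resize(c,None,fx=3,fy=3,interpolation=cv2.INTER_CUBIC)[:,:,::-1])
for t in ("screw_head","lock_plate","unit"):
    print(t,[(np.round(d["at"],4).tolist(),round(d["score"],2)) for d in models.mark_of(t,"wrist")])
E
```

```text
317 143 1.834069610659189 [-7.69750590e-02  2.56149910e-01  1.53072698e+00  2.36693417e-04
  1.35254193e+00 -3.40299882e-01]
187 33
screw_head [([0.5471, 0.09, 0.1267], 0.72)]
lock_plate [([0.5318, 0.0107, 0.0801], 0.82), ([0.5372, -0.1461, -0.0001], 0.44)]
unit [([0.5356, 0.0483, 0.0002], 0.91)]
```

View pics/w2.png

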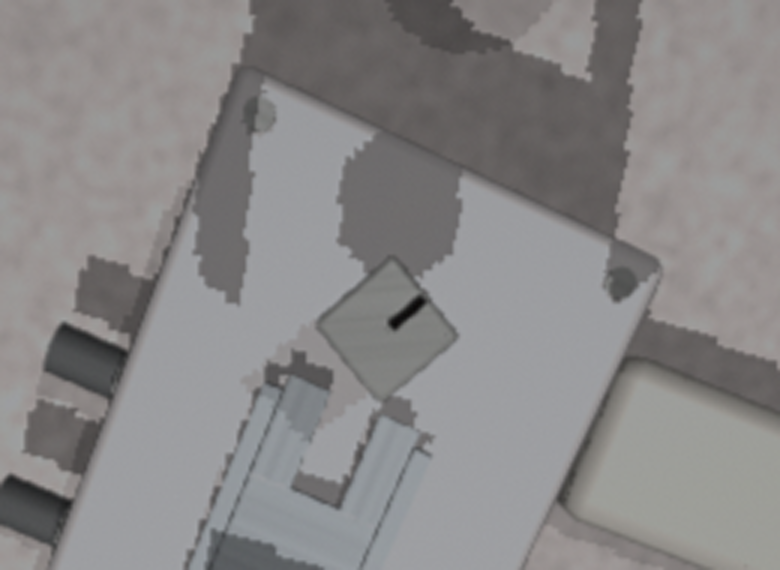

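The crop confirms the choice: a white unit with a square head centred at crop (388,329), groove pointing up-right to (424,298), and the plate fork below at (330,480). Next I'll compute the poses and the grasp.

```bash
python3 - <<'E'
from h import *
k=np.load("k2.npy",allow_pickle=True).item()
f=lambda c:(np.array(c,float)+.5)/3-.5+[187,33]
C=plane(f([(391,256),(458,335),(384,400),(317,324)]),0.14,k); c=C.mean(0)
print("head",c.round(4),[round(np.linalg.norm(C[i]-C[i-1]),4) for i in range(4)])
g=plane(f([(390,325),(424,298)]),0.14,k); d=g[1]-g[0]; gy=np.arctan2(d[1],d[0])
ey=[np.arctan2(*(C[i]-C[i-1])[1::-1])for i in range(4)]
ey=np.angle(np.mean(np.exp(4j*np.array(ey))))/4
hy=ey+np.round((gy-ey)/(np.pi/2))*np.pi/2
e=plane(f([(248,68),(660,265)]),0.08,k); d=e[1]-e[0]
uy=np.arctan2(d[1],d[0]); print("groove",gy,"head yaw",hy,"unit yaw",uy,np.linalg.norm(d))
print("screw from marks/unit:", c[:2]-rot(q_of(0)).apply([0,0,0])[:2]-0.045*np.array([-np.sin(uy),np.cos(uy)]))
for n in range(4):
    y=hy+n*np.pi/2; q=inverse_kinematics([c[0],c[1],0.14],q_of(y)); print(n,y,None if q is None else np.round(q,3))
E
```

```text
head [0.5449 0.0926 0.14  ] [np.float64(0.0205), np.float64(0.0211), np.float64(0.0204), np.float64(0.0209)]
groove 0.9187709217752342 head yaw 0.9840399125905367 unit yaw -0.15903346359430834 0.11400493383881267
screw from marks/unit: [0.53775906 0.04819952]
0 0.9840399125905367 [ 0.042  0.309  1.695 -0.     1.138  0.629]
1 2.554836239385433 [ 0.042  0.309  1.695  0.     1.138 -0.942]
2 4.12563256618033 [ 0.042  0.309  1.695  0.     1.138 -2.512]
3 5.696428892975226 [ 0.042  0.309  1.695 -0.     1.138  2.2  ]
```

```bash
python3 - <<'E'
from h import *
y=2.5548; c=[0.5453,0.0922]
T=telemetry
def st(s): print(s,"t%.2f"%T.current_t(),"F",np.round(T.current_wrist_force(),1),"M",np.round(T.current_torque(),3),"q6 %.4f"%T.current_joints()[5],"op %.4f"%T.current_opening(),"ff",np.round(T.current_finger_force(),1))
gripper_to(0.06)
r.move_to([*c,0.23],q_of(y)); st("above")
r.move_l([*c,0.136],vel=0.08,guard=8); st("down"); print(T.current_ee_pos())
gripper_to(0.0,f_grip=50); st("grip"); print(T.current_ee_pos())
q0=np.array(T.current_joints())
for s in (0.03,0.1,0.2,0.4,0.6):
    q=q0.copy(); q[5]+=s; r.movej(q); st("+%.2f"%s)
E
```

```text
above t5.88 F [-0.   0.1  0.4] M [0.034 0.016 0.007] q6 -0.9405 op 0.0598 ff 0.0
down t7.20 F [ 0.4 -0.3 -0.1] M [0.02  0.023 0.02 ] q6 -0.9423 op 0.0603 ff 0.0
[0.54576358 0.09224072 0.1365827 ]
grip t7.88 F [-2.  -4.1  2.8] M [-0.581  0.331 -0.069] q6 -0.9423 op 0.0216 ff 49.8
[0.54482748 0.09145146 0.13611148]
+0.03 t8.12 F [-0.5 -2.6  1.1] M [-0.264  0.157 -0.066] q6 -0.9127 op 0.0217 ff 49.8
+0.10 t8.38 F [-1.3 -1.5  1.8] M [-0.389  0.231 -0.028] q6 -0.8442 op 0.0216 ff 49.8
+0.20 t8.62 F [-0.1 -2.2  2. ] M [-0.371  0.171 -0.045] q6 -0.7457 op 0.0216 ff 49.8
+0.40 t8.93 F [-2.1 -3.3  1.5] M [-0.553  0.303 -0.079] q6 -0.5473 op 0.0220 ff 49.8
+0.60 t9.24 F [-2.3 -3.   2.1] M [-0.665  0.352 -0.03 ] q6 -0.3480 op 0.0218 ff 49.8
```

```bash
cat > turn.py <<'E'
from h import *
T=telemetry
def read(n=5):
    a=[]
    for _ in range(n): r.hold(0.01); a.append((T.current_torque()[2],T.current_joint_efforts()[5]))
    return np.mean(a,0)
E
python3 - <<'E'
from turn import *
q=np.array(T.current_joints()); n=0; start=q[5]; log=[]
while q[5]<start+1.7:
    q[5]+=0.025; r.movej(q); m=read(); log.append((round(T.current_joints()[5],4),*m.round(3)))
    if abs(m[0])>0.38 or abs(m[1]-log[0][2])>0.5: break
print(len(log),log[:4],log[-8:],T.current_t(),T.current_opening(),T.current_wrist_force())
E
```

```text
57 [(np.float64(-0.3252), np.float64(0.042), np.float64(0.022)), (np.float64(-0.299), np.float64(-0.05), np.float64(-0.05)), (np.float64(-0.2737), np.float64(-0.046), np.float64(-0.049)), (np.float64(-0.2487), np.float64(-0.052), np.float64(-0.049))] [(np.float64(0.9014), np.float64(-0.065), np.float64(-0.054)), (np.float64(0.9264), np.float64(-0.043), np.float64(-0.054)), (np.float64(0.9514), np.float64(-0.05), np.float64(-0.054)), (np.float64(0.9764), np.float64(-0.062), np.float64(-0.054)), (np.float64(1.0014), np.float64(-0.079), np.float64(-0.054)), (np.float64(1.0264), np.float64(-0.051), np.float64(-0.054)), (np.float64(1.0503), np.float64(0.342), np.float64(0.342)), (np.float64(1.0751), np.float64(0.43), np.float64(0.432))] 25.8667 0.02165956310653485 [-4.27326719 -3.73738886  3.44281857]
```

```bash
python3 - <<'E'
from turn import *
q=np.array(T.current_joints())
for a in np.linspace(q[5],-2.05,6)[1:]:
    q[5]=a; r.movej(q); print(a.round(3),read(2).round(3),round(T.current_opening(),4))
r.hold(0.2); print(T.current_joints()[5],yaw_now(),T.current_ee_pos(),T.current_t())
p=T.current_ee_pos()
gripper_to(0.05); r.hold(0.1); r.move_l([p[0],p[1],0.20],vel=0.15)
# back to camera view at yaw 1.834
r.move_to([0.562,0.026,0.23],q_of(1.834))
k=vision.get_calibration("wrist"); im=vision.snapshot("wrist"); np.save("k3.npy",k,allow_pickle=True)
cv2.imwrite("pics/w3.png",cv2.resize(im[33:223,187:447],None,fx=3,fy=3,interpolation=cv2.INTER_CUBIC)[:,:,::-1])
for t in ("lock_plate","unit"):
    print(t,[(np.round(d["at"],4).tolist(),round(d["score"],2)) for d in models.mark_of(t,"wrist")])
print(T.current_t(),T.current_joints())
E
```

```text
0.45 [0.07  0.046] 0.0216
-0.175 [0.043 0.048] 0.0219
-0.8 [0.037 0.048] 0.0218
-1.425 [0.068 0.047] 0.0217
-2.05 [0.046 0.047] 0.0214
-2.049020266591376 -2.6211353249303486 [0.54444416 0.09184822 0.13613791] 29.4
lock_plate [([0.5326, 0.0127, 0.0812], 0.86)]
unit [([0.5343, 0.0457, -0.0008], 0.82), ([0.2714, -0.2194, -0.001], 0.69)]
32.3667 [-7.71878833e-02  2.57688579e-01  1.53247360e+00  5.06626269e-05
  1.35181979e+00 -3.40899191e-01]
```

View pics/w3.png

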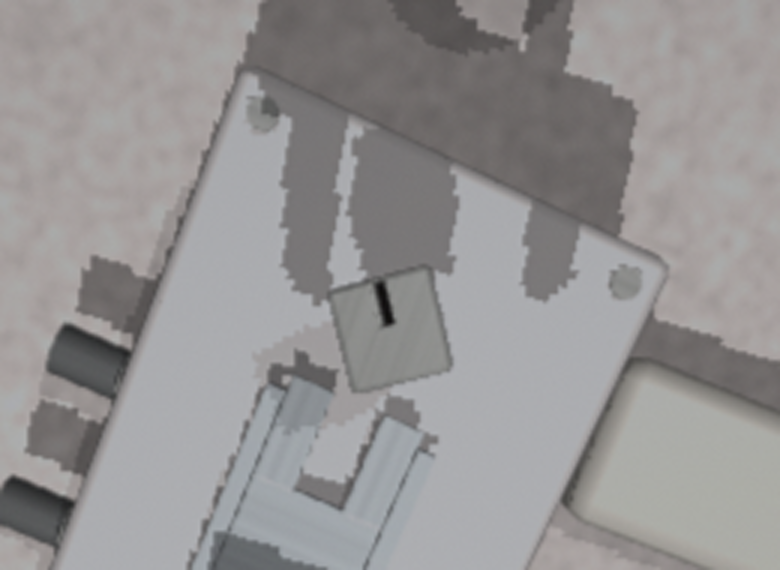

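The groove has turned net about 62° anticlockwise between the pictures, which matches 113° in plus about 177° back. Next I'll push the plate with closed fingers.

```bash
python3 - <<'E'
from turn import *
s=np.array([0.5446,0.0920]); uy=-0.16; d=np.array([-np.sin(uy),np.cos(uy)])
P=lambda b,z:[*(s-b*d),z]
gripper_to(0.0,f_grip=5)
r.move_to(P(.107,.20),q_of(uy+np.pi/2)); r.move_l(P(.107,.118),vel=0.1,guard=6); print(T.current_ee_pos(),T.current_wrist_force())
beh=lambda: (s-np.array(T.current_ee_pos())[:2])@d
print(r.move_l(P(.074,.118),vel=0.025,guard=9),beh(),T.current_wrist_force())
b=beh(); hit=False
while b>.060 and not hit:
    b-=.004; hit=r.move_l(P(b,.118),vel=0.02,guard=10); print(hit,round(beh(),4),np.round(T.current_wrist_force(),1))
    if np.linalg.norm(T.current_wrist_force())>12: break
print(T.current_t())
E
```

```text
[ 0.52824797 -0.01361131  0.11859623] [ 0.20966964 -0.36879799  0.22124765]
False 0.07393306144865058 [ 0.13978813 -2.96244048  0.50931282]
False 0.0701 [-1. -4.  2.]
True 0.0701 [ 0.  -1.6  0.8]
36.675
```

```bash
python3 - <<'E'
from turn import *
s=np.array([0.5446,0.0920]); uy=-0.16; d=np.array([-np.sin(uy),np.cos(uy)])
P=lambda b,z:[*(s-b*d),z]; beh=lambda: (s-np.array(T.current_ee_pos())[:2])@d
for g in (14,18):
    print(r.move_l(P(.064,.118),vel=0.015,guard=g),round(beh(),4),np.round(T.current_wrist_force(),1))
r.move_l(P(.09,.118),vel=0.08); r.move_l(P(.09,.22),vel=0.15)
r.move_to([0.562,0.026,0.24],q_of(1.834))
k=vision.get_calibration("wrist"); im=vision.snapshot("wrist")
cv2.imwrite("pics/w4.png",cv2.resize(im[33:233,187:447],None,fx=3,fy=3,interpolation=cv2.INTER_CUBIC)[:,:,::-1])
print([(np.round(x["at"],4).tolist(),(np.array(x["at"])[:2]-s)@d) for x in models.mark_of("lock_plate","wrist")],T.current_t())
E
```

```text
True 0.07 [ 0.1 -1.5  0.5]
False 0.0694 [ -2.2 -15.6  -0. ]
[([0.8054, -0.1217, 0.0797], np.float64(-0.16942028217237612)), ([0.5356, 0.0481, -0.0024], np.float64(-0.044773141599718236)), ([0.5346, 0.035, 0.0814], np.float64(-0.05786513721855319)), ([0.3144, 0.1339, 0.085], np.float64(0.004689772010839341))] 39.5583
```

View pics/w4.png

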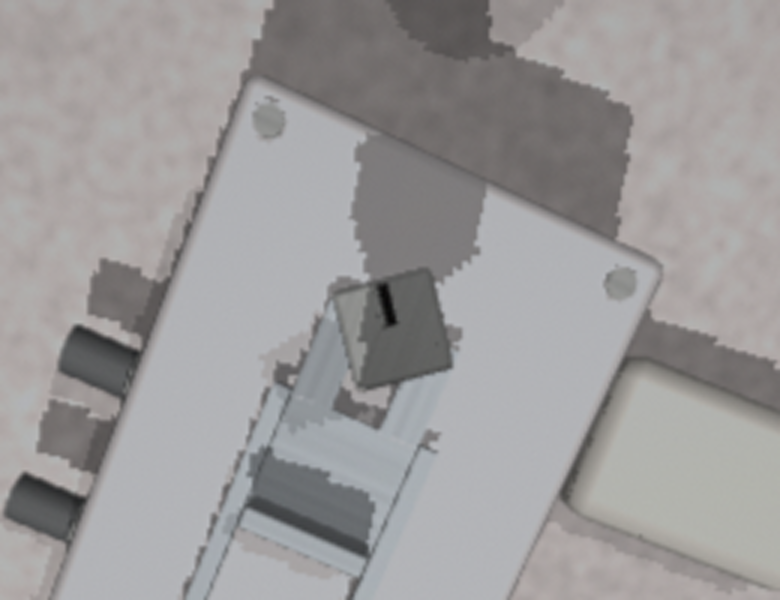

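The fork is round the neck. The tab sits 57.9 mm behind the screw (home is 57 mm), it stopped solid, and the head angle is unchanged.

```bash
python3 -c "
from h import *
r.hold(0.3); print(r.sign_off())"
```

```text
the job is handed in; nothing more can be done
None
```

I turned the dose screw in until it bottomed (about 0.43 N m), backed it off about 177°, pushed the lock plate home against its stop at about 15 N, and handed the job in at about 40 s with the gripper clear of everything; no verdict came back.

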